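# Seat the loaded vial tray on the autosampler turntable

## Task

Load the autosampler: take the full vial tray by its green grip, turn it to match, and lower it onto the turntable so that both locating pegs come up through its two holes, the wide peg in the wide hole. Keep hold of it until it is fully home and lies flush on the seat, then let go; keep the tray upright all the way, and leave the empty tray with the grey grip and the other loose things on the bench where they are.

Things in the scene. Friction and masses are not known exactly. Their poses are not given: they have to be found in the camera images.
- tray: The full vial tray, about 0.4 kg, flat on the bench at the start: white ring (outer diameter 156 mm, inner 108 mm, 12 mm thick), a crossbar 50 mm wide along x, amber vials with white caps up to 28 mm above the underside, a green upright grip fin in the centre. Origin: centre of the underside; z up; x points to the wide hole and the ring's yellow mark.
- grip (a point): On the green fin, 58 mm above the tray's underside: a good TCP height for a grasp from above (fingertips reach 19 mm lower). The fin is 36 mm long along the tray's x, 14 mm thick along its y (close the fingers along y), its top 78 mm above the underside. Axes as the tray's.
- wide_hole (a point): Centre of the wide through hole, at the tray's underside, 40 mm from the tray's centre towards +x. Diameter 19 mm.
- narrow_hole (a point): Centre of the narrow through hole, at the tray's underside, 40 mm from the tray's centre towards -x. Diameter 13 mm.
- base: The turntable, fixed to the bench: cream round foot (diameter 170 mm, 30 mm high), white column (diameter 90 mm), grey seat disc (diameter 132 mm) with its top 90 mm above the bench, and two upright steel pegs on it. Origin: centre of the foot's underside; z up; x points to the wide peg and the yellow marks on disc and foot.
- seat (a point): Centre of the top face of the grey seat disc, 90 mm above the bench, axes as the base's. The tray's underside lies on this face when fully home, centred here, its x along this x.
- wide_peg (a point): Top of the wide peg: 16 mm diameter, 20 mm tall above the seat, its top 5 mm tapering; 40 mm from the seat's centre towards +x.
- narrow_peg (a point): Top of the narrow peg: 10 mm diameter, 20 mm tall above the seat, its top 5 mm tapering; 40 mm from the seat's centre towards -x.
- spare: The empty tray, same shape and size as the full one but with a grey grip and dark empty pockets, no vials; loose on the bench, to be left alone. Origin: centre of the underside; x to its wide hole.
- solvent: Loose amber bottle, 70 mm diameter, 150 mm tall, standing on the bench, to be left alone. Origin: centre of the underside.
- beaker: Loose clear beaker, 68 mm diameter, 85 mm tall, to be left alone. Origin: centre of the underside.
- capjar: Loose clear jar with blue cap, 56 mm diameter, 60 mm tall, to be left alone. Origin: centre of the underside.
- spanner: Loose steel wrench lying flat on the bench, roughly crosswise (along y), to be left alone. Origin: about its middle, at its underside.
Things that resemble listed ones, but are neither listed nor needed, are in the scene too. Leave any red or turquoise look-alike of the base alone.

How it is judged:
By the outcome, as a careful person would: the job done as asked, in the order asked, and still so for the second after the job is handed in, with the robot touching nothing.
It also fails if it takes over 40 s, if anything falls off the work surface, if the arm or the gripper's body presses on something with over 40 N, if the wrist force passes 120 N, or if a joint passes its speed limit or range.

## Robot

A 6-joint arm with a two-finger parallel gripper is mounted at the origin on the work surface. World frame = base frame: x ahead of the robot, y to its left, z up, the work surface at z = 0. Lengths are in m, angles in rad, forces in N, time in s.
With the tool pointing down it reaches from about 0.225 to 0.875 m from the base axis. Payload 3.4 kg.
Tool frame: the origin (TCP) lies between the finger pads, 19 mm behind the fingertips; this is the grasp point; z points along the fingers, y is the line along which they close (so a half turn about z gives the same grasp; the last joint's range is limited). The gripper opens to 85 mm and grips with 20 to 120 N. Pads are 22 mm wide; open, the fingers measure 114 mm over their backs; the gripper's body (76 mm by 85 mm) begins 54 mm behind the grasp point. The pads swing forward as they close: fully open they stand 13 mm farther back than shut.
Start: joints at [-0.121, 0.276, 1.505, -0, 1.361, -0.121], TCP at [0.575, -0, 0.25] pointing down, gripper open.
Joint ranges: [-2.89, 2.89], [-0.75, 2.08], [0.22, 2.7], [-1.18, 4.32], [0.11, 2.71], [-2.7, 2.7]. Speed limits (rad/s): [2.57, 2.57, 3.14, 3.14, 3.14, 3.14].

## Interface

Orientations are given as a unit quaternion [w, x, y, z].
In Python, from rig import readout, imaging, manip gives the robot as it stands. The module is installed in compiled form; this text tells all that it offers.
- The arm moves only by the tool servo_tool, never from a script. Its argument "moves" is a list of rows, each an object with "dp": the shift along the tool's x, y, z in units of 0.2 m (1.0 is 0.2 m), a list of three; "delta_rot": the turn, a rotation vector about the tool's x, y, z in units of 0.1 rad (1.0 is 0.1 rad), a list of three; "fingers": the opening, from 0 (shut) to 1 (fully open). In form: [{"dp": [dx, dy, dz], "delta_rot": [wx, wy, wz], "fingers": fingers}, ...]. A call has 1 to 5 rows; each row shifts and turns the commanded pose from where the row before left it, along the tool's axes as they then stand; what a row does not reach is not made up. A row lasts 1/10 s, in which the tool goes at most 50 mm and 8.59 degrees, less where a joint would pass 70% of its speed; a pose out of reach is approached as far as the arm can. A call with a number of a shift or a turn outside -1 to 1 is refused whole. A call with a gripper value outside its range is refused whole. The fingers move at their own pace and stop on an object; "force" is the grip in N (left out, the last holds). Time passes only in rows, so rows that do not move let the fingers close. It gives the time, the measured TCP pose, the force, the opening and the grip force at its end, in the units of the state.
- readout.get_state(): the state, without advancing time (a new reading comes with each control period).
- imaging.get_image(name): name is "scene" or "side" or "wrist"; returns (picture, depth): 480x640x3 uint8, red, green, blue; 480x640 float32, m along the optical axis (not along the pixel's ray), 0 where there is no reading.
- imaging.calibration(name): a dict with "intrinsics" (3x3 intrinsics, pixels), "R" (3x3) and "t" (3): a world point X has camera coordinates R X + t; the wrist camera has in their place "hand_eye" (4x4, takes a point from camera to tool coordinates, whose origin is the TCP and whose axes are the flange's). Camera axes: x right, y down, z forward; pixel columns grow to the right and rows downward; lengths in m; the calibration is good to about 2 mm. A picture is of the moment at which its call begins: read the wrist's pose just before it. calibration takes no time and is no camera call.
- manip.sign_off(): hands the job in; it is judged then, once.
The state is a dict: "clock": time; "qpos": joint angles; "qd": joint speeds; "effort": joint torques, N m; "position": TCP position; "ee_rot": TCP orientation; "contact_force": force on the tool from outside, world axes, zero at the start; "moment": the same for the moment, N m; "width": finger opening in m; "gripper_force": force on a finger pad.
Only numpy, scipy, OpenCV 4.12 (cv2) and the standard library are available. Lean on these libraries where they do the work, as an engineer would, in place of code of your own. Each camera call takes 0.05 s, during which the arm holds its last target. There are 200 camera calls.

## Working session

There is one attempt and no reset: what is moved stays moved. The work goes in short steps, Python scripts to look and compute and a tool call to move; the robot and the scene stay as the last step left them, time stands still between calls to the robot, and variables do not carry over. Pictures are saved under pics/ and viewed, at most 10 in all, crops included, and the job is handed in when it is done.

Besides the shell and the picture viewer there is one more tool, called after ">>>" as name(argument=value, ...), one argument or row to a line, values as JSON. servo_tool: Moves the arm, as the interface text tells. Its arguments: {"type":"object","properties":{"moves":{"type":"array"},"force":{"type":"number"}},"required":["moves"]}

```bash
mkdir -p pics; cat > h.py <<'E'
import numpy as np, cv2
from rig import readout, imaging, manip
from scipy.spatial.transform import Rotation as Ro
def pose(s):
    w,x,y,z=s["ee_rot"]; T=np.eye(4); T[:3,:3]=Ro.from_quat([x,y,z,w]).as_matrix(); T[:3,3]=s["position"]; return T
def grab(n):
    s=readout.get_state(); im,d=imaging.get_image(n); c=imaging.calibration(n)
    if n=="wrist": C=pose(s)@np.array(c["hand_eye"])
    else:
        C=np.eye(4); R=np.array(c["R"]); C[:3,:3]=R.T; C[:3,3]=-R.T@np.array(c["t"])
    return im,d,np.array(c["intrinsics"]),C
def cloud(d,K,C):
    v,u=np.mgrid[:480,:640]; P=np.stack([(u-K[0,2])/K[0,0]*d,(v-K[1,2])/K[1,1]*d,d],-1)
    return P@C[:3,:3].T+C[:3,3]
def ray(u,v,K,C,z):
    r=C[:3,:3]@np.linalg.inv(K)@np.array([u,v,1.]); return C[:3,3]+r*(z-C[2,3])/r[2]
def save(n,im): cv2.imwrite("pics/"+n,cv2.cvtColor(im,cv2.COLOR_RGB2BGR))
E
python3 - <<'E'
from h import *
for n in("scene","side","wrist"):
    g=grab(n); np.savez("%s0.npz"%n,im=g[0],d=g[1],K=g[2],C=g[3]); save(n+"0.png",g[0]); print(n,g[3].round(3).tolist(),g[2][0,0])
s=readout.get_state(); print(s["clock"],s["position"],s["ee_rot"])
E
```

```text
scene [[-0.526, 0.564, -0.636, 1.333], [0.85, 0.337, -0.405, 0.51], [-0.014, -0.754, -0.657, 0.982], [0.0, 0.0, 0.0, 1.0]] 601.0145847411907
side [[0.999, -0.034, 0.027, 0.418], [-0.041, -0.521, 0.852, -1.381], [-0.014, -0.853, -0.522, 0.932], [0.0, 0.0, 0.0, 1.0]] 561.1728853490845
wrist [[1.0, 0.001, -0.001, 0.576], [0.001, -0.957, -0.29, 0.073], [-0.001, 0.29, -0.957, 0.373], [0.0, 0.0, 0.0, 1.0]] 384.04315873598335
0.15 [5.74628254e-01 4.98882679e-05 2.49325041e-01] [-5.69429507e-04  7.07104153e-01  7.07109043e-01 -4.40392845e-04]
```

View pics/scene0.png

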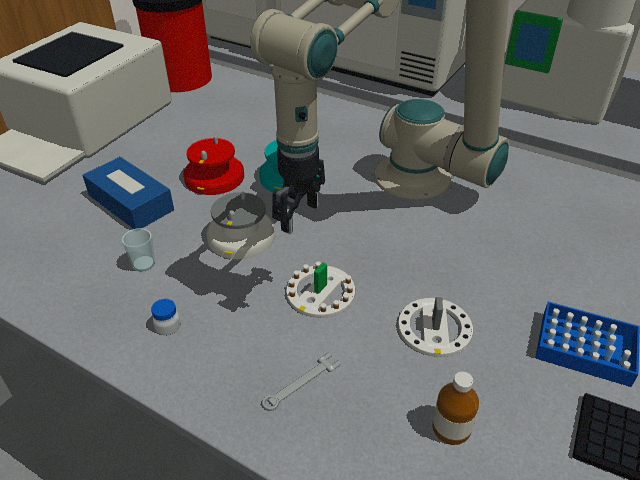

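View pics/side0.png

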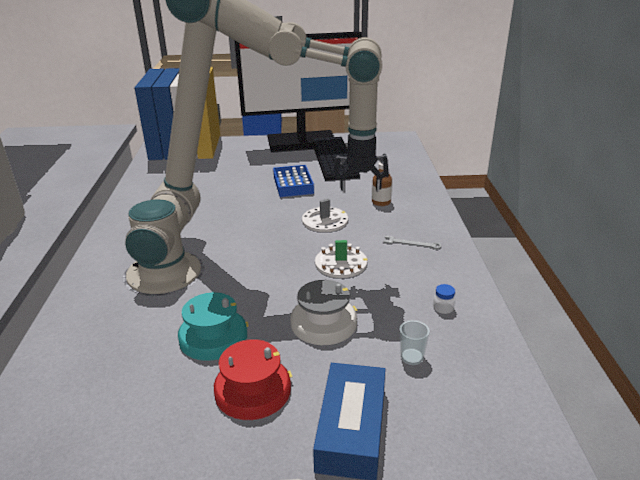

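Scene: the green-grip full tray is at (320,290), with its yellow mark at (303,309). The look-alike is the grey-grip spare at (435,325). The cream base is at (240,225); its look-alikes are the red one (213,165) and the turquoise one (275,165). I choose the green-grip tray and the cream base. In the side view they are at (341,258) and (324,310).

```bash
python3 - <<'E'
from h import *
for n in("scene","side","wrist"):
    f=np.load(n+"0.npz"); im,d,K,C=f["im"],f["d"],f["K"],f["C"]; P=cloud(d,K,C); hsv=cv2.cvtColor(im,cv2.COLOR_RGB2HSV)
    ok=(d>0)&(P[...,0]>.3)&(P[...,0]<.9)&(abs(P[...,1])<.5)
    g=ok&(cv2.inRange(hsv,(50,120,40),(75,255,255))>0)&(P[...,2]>.02)&(P[...,2]<.09)
    if g.sum()>30:
        q=P[g]; t=q[q[:,2]>.074]; print(n,"green",g.sum(),"zmax",q[:,2].max().round(3),"all rect",cv2.minAreaRect((q[:,:2]*1000).astype(np.float32)), "top",len(t),t.mean(0).round(4) if len(t) else "", cv2.minAreaRect((t[:,:2]*1000).astype(np.float32)) if len(t)>3 else "")
    y=(cv2.inRange(hsv,(24,140,120),(33,255,255))>0)&ok
    k,lab,st,ce=cv2.connectedComponentsWithStats(y.astype(np.uint8))
    for i in range(1,k):
        if st[i,4]>=6: print(n,"yel",ce[i].round(1),st[i,4],np.median(P[lab==i],0).round(4))
    for name,zl,zh in(("disc",.086,.094),("tray",.009,.016)):
        m=ok&(P[...,2]>zl)&(P[...,2]<zh)
        k,lab,st,ce=cv2.connectedComponentsWithStats(m.astype(np.uint8))
        for i in range(1,k):
            if st[i,4]>250:
                (c,r)=cv2.minEnclosingCircle((P[lab==i][:,:2]*1000).astype(np.float32)); print(n,name,ce[i].round(),st[i,4],np.round(c,1),round(r,1))
a=cv2.imread("pics/scene0.png")[170:330,190:370]; b=cv2.imread("pics/side0.png")[230:350,280:380]
a=cv2.resize(a,(450,400),interpolation=2); b=cv2.resize(b,(333,400),interpolation=2)
cv2.imwrite("pics/crop0.png",np.hstack([a,b]))
E
```

```text
scene green 299 zmax 0.083 all rect ((525.291015625, 14.37582778930664), (15.612439155578613, 36.27323913574219), 87.95759582519531) top 76 [0.5248 0.0148 0.0786] ((524.0001220703125, 14.941168785095215), (13.994579315185547, 33.85375213623047), 86.152587890625)
scene yel [201.2 161.1] 8 [ 0.3488 -0.4629  0.0945]
scene yel [199.7 187.7] 9 [ 0.3726 -0.4612  0.0245]
scene yel [229.1 222.5] 17 [ 0.5128 -0.2409  0.092 ]
scene yel [228.5 252. ] 14 [ 0.5395 -0.2324  0.024 ]
scene yel [302.  307.9] 22 [0.5943 0.0102 0.0139]
scene yel [437.4 351.1] 29 [0.5513 0.3078 0.0135]
scene disc [238. 209.] 1289 [ 458.1 -257.9] 69.5
scene tray [320. 293.] 1449 [523.2  13.3] 80.1
scene tray [435. 327.] 2143 [487.6 275. ] 79.7
side green 174 zmax 0.079 all rect ((523.1336059570312, 5.620907783508301), (29.993282318115234, 18.90679168701172), 1.2326003313064575) top 24 [0.5226 0.0081 0.0766] ((523.1163330078125, 6.625147819519043), (29.984500885009766, 16.898040771484375), 1.2326003313064575)
side disc [323. 296.] 1236 [ 462.7 -262. ] 69.5
side disc [266. 354.] 479 [ 328.  -458.8] 48.4
side tray [325. 219.] 497 [487.7 269.6] 81.9
side tray [341. 262.] 638 [522.2   8.2] 80.5
wrist green 1214 zmax 0.08 all rect ((524.585205078125, 13.581537246704102), (12.990974426269531, 35.4299430847168), 88.50984191894531) top 739 [0.5245 0.0138 0.0776] ((524.5044555664062, 13.538866996765137), (12.90146255493164, 35.27083206176758), 88.50984191894531)
wrist yel [340.7 194.5] 147 [0.5959 0.0107 0.0129]
wrist yel [288.9 413.8] 72 [ 0.5423 -0.2316  0.0228]
wrist tray [266. 185.] 13168 [524.3  12.6] 77.8
wrist tray [248. 375.] 372 [ 496.  -204.9] 53.7
```

View pics/crop0.png

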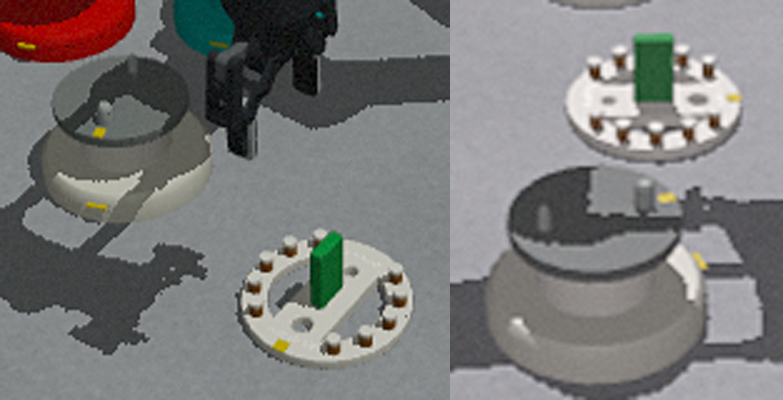

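View pics/wrist0.png

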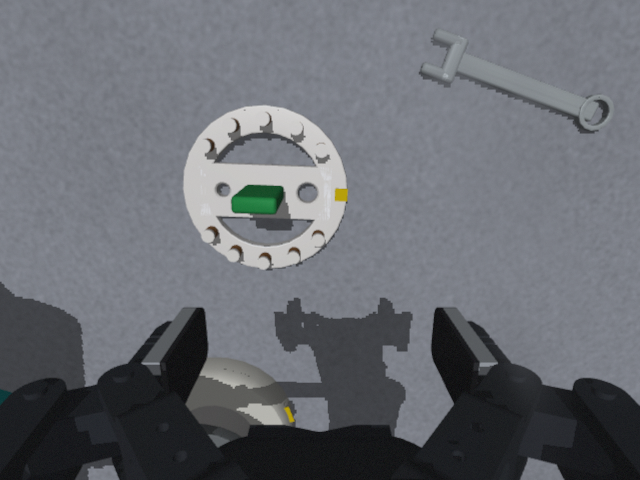

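The crop confirms the choice: green fin, amber vials, and the wide hole and yellow mark on the right. The cream base has its wide peg and yellow mark on the right too. In the wrist view the tray is at (265,187), and the fingers close along world x. Estimated tray pose is (0.5245, 0.013), yaw about -2°; the base is at about (0.46, -0.26), yaw about 20°. I'll do a quick wrist look over the base first.

>>> servo_tool(
  moves=[
    {"dp": [-0.22, -0.1, 0], "delta_rot": [0, 0, 0], "fingers": 1},
    {"dp": [-0.22, -0.1, 0], "delta_rot": [0, 0, 0], "fingers": 1},
    {"dp": [-0.22, -0.1, 0], "delta_rot": [0, 0, 0], "fingers": 1},
    {"dp": [-0.22, -0.1, 0], "delta_rot": [0, 0, 0], "fingers": 1},
    {"dp": [-0.22, -0.1, 0], "delta_rot": [0, 0, 0], "fingers": 1},
  ],
)

```text
clock: 0.65
position: [0.4739, -0.2214, 0.2499]
ee_rot: [-0.0, 0.707, 0.707, 0.0]
contact_force: [0.7, -0.6, -0.2]
width: 0.0855
gripper_force: 0.0
```

>>> servo_tool(
  moves=[
    {"dp": [0, 0, 0], "delta_rot": [0, 0, 0], "fingers": 1},
    {"dp": [0, 0, 0], "delta_rot": [0, 0, 0], "fingers": 1},
  ],
)

```text
clock: 0.85
position: [0.4745, -0.2207, 0.2498]
ee_rot: [-0.0, 0.708, 0.706, 0.0]
contact_force: [-0.0, 0.4, 0.3]
width: 0.085
gripper_force: 0.0
```

```bash
cat > base.py <<'E'
from h import *
im,d,K,C=grab("wrist"); np.savez("wristb.npz",im=im,d=d,K=K,C=C); save("wristb.png",im)
P=cloud(d,K,C); hsv=cv2.cvtColor(im,cv2.COLOR_RGB2HSV); ok=(d>0)&(abs(P[...,0]-.46)<.1)&(abs(P[...,1]+.26)<.1)
m=ok&(P[...,2]>.083)&(P[...,2]<.097); Q=P[m]
cnt=max(cv2.findContours(m.astype(np.uint8),0,1)[0],key=cv2.contourArea)
e=cv2.fitEllipse(cv2.convexHull(cnt)); print("disc",e,ray(*e[0],K,C,.09),cv2.minEnclosingCircle((Q[:,:2]*1000).astype(np.float32)))
m=ok&(P[...,2]>.1)&(P[...,2]<.118); k,lab,st,ce=cv2.connectedComponentsWithStats(m.astype(np.uint8))
for i in range(1,k):
    if st[i,4]>15:
        q=P[lab==i]; t=q[q[:,2]>q[:,2].max()-.004]; (c,r)=cv2.minEnclosingCircle((q[:,:2]*1000).astype(np.float32))
        print("peg",ce[i].round(1),st[i,4],q[:,2].max().round(4),"top",len(t),t.mean(0).round(4),np.round(c,1),round(r,1))
y=(cv2.inRange(hsv,(22,120,60),(34,255,255))>0)&ok
k,lab,st,ce=cv2.connectedComponentsWithStats(y.astype(np.uint8))
for i in range(1,k):
    if st[i,4]>20: print("yel",ce[i],st[i,4],np.median(P[lab==i],0).round(4))
print(readout.get_state()["position"])
E
python3 base.py
```

```text
disc ((299.643798828125, 267.2296447753906), (156.2770233154297, 165.37847900390625), 96.7681884765625) [ 0.46018469 -0.25458893  0.09      ] ((460.11285400390625, -259.48162841796875), 66.1090087890625)
peg [349.1 263.8] 369 0.1121 top 185 [ 0.498  -0.2463  0.1097] [ 498.2 -246.8] 8.1
peg [249.6 294.3] 154 0.1114 top 57 [ 0.4224 -0.2711  0.109 ] [ 422.3 -271.5] 5.1
yel [389.73394495 219.36697248] 109 [ 0.542  -0.2319  0.0226]
yel [370.58974359 250.96410256] 195 [ 0.5156 -0.2409  0.0909]
[ 0.47497597 -0.21972969  0.24980732]
```

View pics/wristb.png

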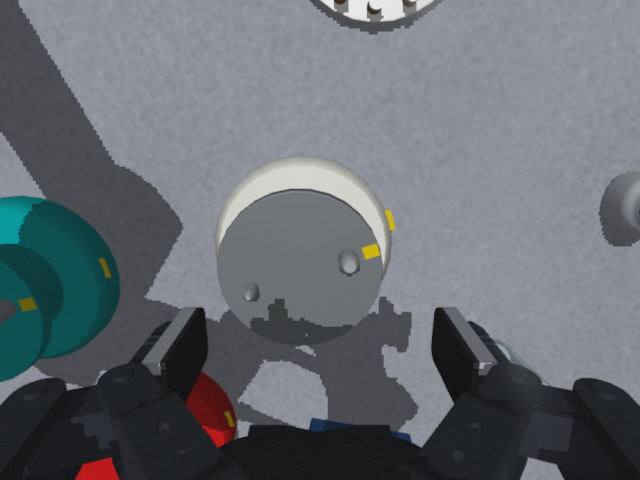

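The disc is centred at (300,267), the wide peg at (349,264) beside the yellow mark, and the narrow peg at (250,294). Seat = (0.4602, -0.259), yaw 18.1°. Back to the tray, turning the tool.

>>> servo_tool(
  moves=[
    {"dp": [0.233, 0.05, 0], "delta_rot": [0, 0, 0], "fingers": 1},
    {"dp": [0.233, 0.05, 0], "delta_rot": [0, 0, 0], "fingers": 1},
    {"dp": [0.233, 0.05, 0], "delta_rot": [0, 0, 0], "fingers": 1},
    {"dp": [0.233, 0.05, 0], "delta_rot": [0, 0, 0], "fingers": 1},
    {"dp": [0.233, 0.05, 0], "delta_rot": [0, 0, 1], "fingers": 1},
  ],
)

```text
clock: 1.4
position: [0.525, 0.017, 0.2501]
ee_rot: [-0.0, 0.741, 0.671, 0.0]
contact_force: [1.1, -0.9, -0.6]
width: 0.0855
gripper_force: 0.0
```

>>> servo_tool(
  moves=[
    {"dp": [0, 0, 0], "delta_rot": [0, 0, 1], "fingers": 1},
    {"dp": [0, 0, 0], "delta_rot": [0, 0, 1], "fingers": 1},
    {"dp": [0, 0, 0], "delta_rot": [0, 0, 1], "fingers": 1},
    {"dp": [0, 0, 0], "delta_rot": [0, 0, 1], "fingers": 1},
    {"dp": [0, 0, 0], "delta_rot": [0, 0, 1], "fingers": 1},
  ],
)

```text
clock: 1.9
position: [0.5248, 0.0154, 0.2499]
ee_rot: [-0.0, 0.885, 0.466, -0.0]
contact_force: [0.4, -0.2, -0.2]
width: 0.0859
gripper_force: 0.0
```

>>> servo_tool(
  moves=[
    {"dp": [0, 0, 0], "delta_rot": [0, 0, 1], "fingers": 1},
    {"dp": [0, 0, 0], "delta_rot": [0, 0, 1], "fingers": 1},
    {"dp": [0, 0, 0], "delta_rot": [0, 0, 1], "fingers": 1},
    {"dp": [0, 0, 0], "delta_rot": [0, 0, 1], "fingers": 1},
    {"dp": [0, 0, 0], "delta_rot": [0, 0, 1], "fingers": 1},
  ],
)

```text
clock: 2.4
position: [0.5248, 0.0153, 0.2499]
ee_rot: [-0.0, 0.973, 0.233, -0.0]
contact_force: [0.1, -0.2, -0.4]
width: 0.0856
gripper_force: 0.0
```

>>> servo_tool(
  moves=[
    {"dp": [0, 0, 0], "delta_rot": [0, 0, 1], "fingers": 1},
    {"dp": [0, 0, 0], "delta_rot": [0, 0, 1], "fingers": 1},
    {"dp": [0, 0, 0], "delta_rot": [0, 0, 1], "fingers": 1},
    {"dp": [0, 0, 0], "delta_rot": [0, 0, 1], "fingers": 1},
    {"dp": [0, 0, 0], "delta_rot": [0, 0, 1], "fingers": 1},
  ],
)

```text
clock: 2.9
position: [0.5248, 0.0153, 0.2499]
ee_rot: [-0.0, 1.0, -0.015, -0.0]
contact_force: [0.5, -0.3, 0.1]
width: 0.0852
gripper_force: 0.0
```

>>> servo_tool(
  moves=[
    {"dp": [0, 0, 0], "delta_rot": [0, 0, 0], "fingers": 1},
    {"dp": [0, 0, 0], "delta_rot": [0, 0, 0], "fingers": 1},
  ],
)

```text
clock: 3.1
position: [0.5249, 0.0144, 0.2499]
ee_rot: [-0.0, 1.0, -0.012, -0.0]
contact_force: [0.3, 0.0, -0.7]
width: 0.0854
gripper_force: 0.0
```

```bash
cat > tray.py <<'E'
from h import *
def tray(im,d,K,C,z0=0.,c0=(.5245,.013)):
    P=cloud(d,K,C); hsv=cv2.cvtColor(im,cv2.COLOR_RGB2HSV); near=(d>0)&(np.hypot(P[...,0]-c0[0],P[...,1]-c0[1])<.1)
    g=near&(cv2.inRange(hsv,(50,120,40),(75,255,255))>0)&(P[...,2]>z0+.073)&(P[...,2]<z0+.085)
    if g.sum()>5: print("fin",g.sum(),P[g][:,2].mean(),cv2.minAreaRect((P[g][:,:2]*1000).astype(np.float32)))
    y=near&(cv2.inRange(hsv,(22,120,60),(34,255,255))>0)&(P[...,2]>z0+.007); print("mark",y.sum(),np.median(P[y],0).round(4))
    m=near&(P[...,2]>z0+.006)&(P[...,2]<z0+.018)
    print("ring",cv2.minEnclosingCircle((P[m][:,:2]*1000).astype(np.float32)))
if __name__=="__main__":
    f=np.load("wrist0.npz"); tray(f["im"],f["d"],f["K"],f["C"])
    s=readout.get_state(); g=grab("wrist"); np.savez("wristt.npz",im=g[0],d=g[1],K=g[2],C=g[3]); tray(*g)
    T=pose(s); print(s["clock"],s["position"],"tool y yaw",np.degrees(np.arctan2(T[1,1],T[0,1])),T[:,2],s["qpos"])
E
python3 tray.py
```

```text
fin 750 0.07758626075544334 ((524.5044555664062, 13.538866996765137), (12.90146255493164, 35.27083206176758), 88.50984191894531)
mark 151 [0.5959 0.0108 0.0129]
ring ((524.326171875, 12.601271629333496), 77.8467025756836)
fin 671 0.07774608227016275 ((524.1103515625, 12.80489444732666), (12.115994453430176, 35.13383483886719), 88.44357299804688)
mark 165 [0.5954 0.0105 0.0129]
ring ((523.611328125, 12.694799423217773), 77.95342254638672)
3.1 [0.52492323 0.01441705 0.24994146] tool y yaw -91.43134398324165 [-1.12284076e-04  3.58611665e-04 -9.99999929e-01  0.00000000e+00] [-1.05318678e-01  2.00825908e-01  1.60829254e+00  3.54837705e-04
  1.33262358e+00  1.49037555e+00]
```

>>> servo_tool(
  moves=[
    {"dp": [-0.004, 0.007, 0.2], "delta_rot": [0, 0, 0], "fingers": 1},
    {"dp": [0, 0, 0.2], "delta_rot": [0, 0, 0], "fingers": 1},
    {"dp": [0, 0, 0.2], "delta_rot": [0, 0, 0], "fingers": 1},
    {"dp": [0, 0, 0.2], "delta_rot": [0, 0, 0], "fingers": 1},
    {"dp": [0, 0, 0.1], "delta_rot": [0, 0, 0], "fingers": 1},
  ],
)

```text
clock: 3.65
position: [0.522, 0.0122, 0.0669]
ee_rot: [-0.0, 1.0, -0.014, -0.003]
contact_force: [0.4, 0.6, 0.8]
width: 0.0854
gripper_force: 0.0
```

>>> servo_tool(
  moves=[
    {"dp": [0, 0, 0.06], "delta_rot": [0, 0, 0], "fingers": 1},
    {"dp": [0, 0, 0], "delta_rot": [0, 0, 0], "fingers": 1},
    {"dp": [0, 0, 0], "delta_rot": [0, 0, 0], "fingers": 1},
  ],
)

```text
clock: 3.95
position: [0.5251, 0.0117, 0.0588]
ee_rot: [0.0, 1.0, -0.014, 0.001]
contact_force: [0.3, -0.5, 0.1]
width: 0.0855
gripper_force: 0.0
```

>>> servo_tool(
  moves=[
    {"dp": [0, 0, 0], "delta_rot": [0, 0, 0], "fingers": 0},
    {"dp": [0, 0, 0], "delta_rot": [0, 0, 0], "fingers": 0},
    {"dp": [0, 0, 0], "delta_rot": [0, 0, 0], "fingers": 0},
    {"dp": [0, 0, 0], "delta_rot": [0, 0, 0], "fingers": 0},
    {"dp": [0, 0, 0], "delta_rot": [0, 0, 0], "fingers": 0},
  ],
  force=60,
)

```text
clock: 4.45
position: [0.5244, 0.012, 0.0586]
ee_rot: [-0.0, 1.0, -0.015, 0.0]
contact_force: [-4.4, 0.4, 2.2]
width: 0.013
gripper_force: 58.4
```

>>> servo_tool(
  moves=[
    {"dp": [0, 0, 0], "delta_rot": [0, 0, 0], "fingers": 0},
    {"dp": [0, 0, 0], "delta_rot": [0, 0, 0], "fingers": 0},
    {"dp": [0, 0, 0], "delta_rot": [0, 0, 0], "fingers": 0},
  ],
)

```text
clock: 4.75
position: [0.5245, 0.0119, 0.0585]
ee_rot: [-0.0, 1.0, -0.015, 0.0]
contact_force: [-0.6, 2.8, 5.3]
width: 0.0132
gripper_force: 59.8
```

>>> servo_tool(
  moves=[
    {"dp": [0, 0, -0.05], "delta_rot": [0, 0, 0], "fingers": 0},
    {"dp": [0, 0, -0.15], "delta_rot": [0, 0, 0], "fingers": 0},
    {"dp": [0, 0, -0.2], "delta_rot": [0, 0, 0], "fingers": 0},
    {"dp": [0, 0, -0.2], "delta_rot": [0, 0, 0], "fingers": 0},
    {"dp": [0, 0, -0.15], "delta_rot": [0, 0, 0], "fingers": 0},
  ],
  force=80,
)

```text
clock: 5.25
position: [0.5241, 0.0113, 0.2101]
ee_rot: [0.0, 1.0, -0.015, 0.001]
contact_force: [0.4, -0.3, -3.9]
width: 0.0134
gripper_force: 78.2
```

>>> servo_tool(
  moves=[
    {"dp": [-0.02, 0.1, 0], "delta_rot": [0, 0, 0], "fingers": 0},
    {"dp": [-0.034, 0.164, 0], "delta_rot": [0, 0, 0], "fingers": 0},
    {"dp": [-0.034, 0.17, 0], "delta_rot": [0, 0, 0], "fingers": 0},
    {"dp": [-0.034, 0.17, 0], "delta_rot": [0, 0, 0], "fingers": 0},
    {"dp": [-0.034, 0.17, 0], "delta_rot": [0, 0, 0], "fingers": 0},
  ],
)

```text
clock: 5.75
position: [0.4871, -0.1433, 0.2075]
ee_rot: [-0.0, 1.0, -0.014, -0.001]
contact_force: [1.1, 0.5, -3.7]
width: 0.0133
gripper_force: 78.4
```

>>> servo_tool(
  moves=[
    {"dp": [-0.034, 0.17, 0], "delta_rot": [0, 0, 0], "fingers": 0},
    {"dp": [-0.034, 0.17, 0], "delta_rot": [0, 0, 0], "fingers": 0},
    {"dp": [-0.034, 0.15, 0], "delta_rot": [0, 0, 0], "fingers": 0},
    {"dp": [-0.023, 0.1, 0], "delta_rot": [0, 0, 0], "fingers": 0},
    {"dp": [0, 0, 0], "delta_rot": [0, 0, -0.44], "fingers": 0},
  ],
)

```text
clock: 6.25
position: [0.4586, -0.2624, 0.2073]
ee_rot: [0.001, 1.0, 0.006, -0.001]
contact_force: [0.6, 0.0, -3.8]
width: 0.0129
gripper_force: 78.7
```

>>> servo_tool(
  moves=[
    {"dp": [0, 0, 0], "delta_rot": [0, 0, -0.8], "fingers": 0},
    {"dp": [0, 0, 0], "delta_rot": [0, 0, -0.8], "fingers": 0},
    {"dp": [0, 0, 0], "delta_rot": [0, 0, -0.8], "fingers": 0},
    {"dp": [0, 0, 0], "delta_rot": [0, 0, -0.6], "fingers": 0},
    {"dp": [0, 0, 0], "delta_rot": [0, 0, 0], "fingers": 0},
  ],
)

```text
clock: 6.75
position: [0.4592, -0.2592, 0.2074]
ee_rot: [-0.001, 0.988, 0.157, -0.001]
contact_force: [0.3, -0.4, -4.4]
width: 0.0132
gripper_force: 78.7
```

>>> servo_tool(
  moves=[
    {"dp": [0, 0, 0], "delta_rot": [0, 0, 0], "fingers": 0},
    {"dp": [0, 0, 0], "delta_rot": [0, 0, 0], "fingers": 0},
    {"dp": [0, 0, 0], "delta_rot": [0, 0, 0], "fingers": 0},
  ],
)

```text
clock: 7.05
position: [0.4599, -0.2594, 0.2079]
ee_rot: [-0.0, 0.988, 0.157, -0.0]
contact_force: [0.2, -0.3, -3.1]
width: 0.0131
gripper_force: 78.7
```

```bash
python3 - <<'E'
from tray import *
s=readout.get_state(); T=pose(s); z0=s["position"][2]-.0585
print(s["position"],"tool x yaw",np.degrees(np.arctan2(T[1,0],T[0,0])),T[:3,2].round(4),s["contact_force"],s["moment"],s["width"])
ims=[]
for n in("wrist","scene","side"):
    g=grab(n); print(n); tray(*g,z0=z0,c0=(.46,-.259)); ims.append(g)
    P=cloud(*g[1:]); w=(g[1]>0)&(np.hypot(P[...,0]-.46,P[...,1]+.259)<.085)&(P[...,2]>z0+.008)&(P[...,2]<z0+.015)
    q=P[w]; A=np.c_[q[:,:2]-q[:,:2].mean(0),np.ones(len(q))]; print("plane",np.linalg.lstsq(A,q[:,2],rcond=None)[0].round(4),len(q))
save("hover.png",np.vstack([cv2.resize(ims[0][0][:440],(640,440)),]))
E
```

```text
[ 0.45992576 -0.25936958  0.20791093] tool x yaw 18.008126822206126 [-2.e-04  1.e-04 -1.e+00] [ 0.21952965 -0.26867118 -3.09039152] [-0.0338468  -0.02404204  0.01422532] 0.013110769948347808
wrist
fin 4003 0.22687231748298645 ((460.1131591796875, -259.96136474609375), (35.336814880371094, 13.903306007385254), 17.361167907714844)
mark 778 [ 0.5278 -0.2383  0.1621]
ring ((459.3603210449219, -260.8074645996094), 77.95669555664062)
plane [ 0.0015 -0.0004  0.1613] 34893
scene
fin 45 0.2276785191885258 ((464.7491149902344, -260.3476867675781), (33.46651077270508, 11.735084533691406), 35.76628494262695)
mark 19 [ 0.5243 -0.2379  0.1627]
ring ((459.1829528808594, -259.6423034667969), 80.38574981689453)
plane [-0.0031 -0.0034  0.1619] 1008
side
fin 16 0.22580134982953123 ((447.20562744140625, -267.1402282714844), (15.839698791503906, 7.103761672973633), 87.95035552978516)
mark 8 [ 0.5273 -0.2374  0.1605]
ring ((458.7319030761719, -262.1022033691406), 81.28392791748047)
plane [-0.0004 -0.0009  0.1606] 1167
```

View pics/hover.png

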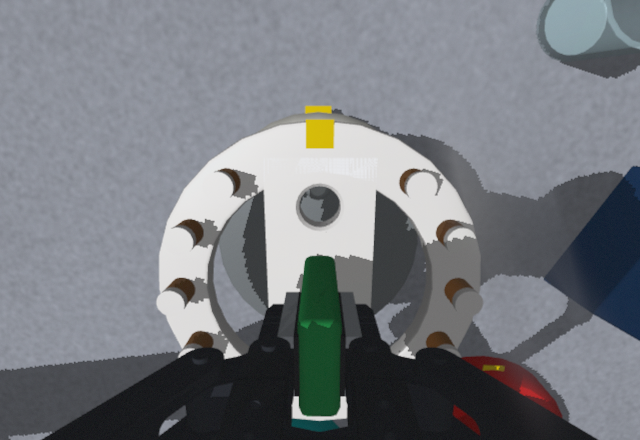

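The hover view shows the tray level with its mark lined up with the foot's mark at (319,108/134). The wide peg's top is visible through the wide hole (319,205). I'll check the residual offset numerically from the hole outline before lowering.

```bash
python3 - <<'E'
from h import *
s=readout.get_state(); im,d,K,C=grab("wrist"); P=cloud(d,K,C)
roi=np.zeros(d.shape,bool); roi[175:235,285:355]=1
h=(roi&(P[...,2]<.150)).astype(np.uint8)   # seen down through hole
top=(roi&(P[...,2]<.157)).astype(np.uint8)
for nm,m,z in(("top",top,.1614),):
    c=max(cv2.findContours(m,0,1)[0],key=cv2.contourArea); X=np.array([ray(u,v,K,C,z)[:2] for u,v in c[:,0]])*1000
    print(nm,cv2.minEnclosingCircle(X.astype(np.float32)))
p=roi&(P[...,2]>.1)&(P[...,2]<.115); q=P[p]; t=q[q[:,2]>.107]
print("peg",p.sum(),q[:,2].max(),len(t),cv2.minEnclosingCircle((t[:,:2]*1000).astype(np.float32)),t.mean(0))
print(s["position"],pose(s)[:2,0])
E
```

```text
top ((497.8872375488281, -248.2034912109375), 9.203977584838867)
peg 245 0.11169561502223849 192 ((495.1224060058594, -248.1403045654297), 6.496093273162842) [ 0.4955045  -0.24820154  0.10943733]
[ 0.46001264 -0.25941274  0.20801162] [0.95091455 0.30945357]
```

>>> servo_tool(
  moves=[
    {"dp": [0.003, -0.005, 0.05], "delta_rot": [0, 0, 0], "fingers": 0},
    {"dp": [0, 0, 0.06], "delta_rot": [0, 0, 0], "fingers": 0},
    {"dp": [0, 0, 0.05], "delta_rot": [0, 0, 0], "fingers": 0},
    {"dp": [0, 0, 0.02], "delta_rot": [0, 0, 0], "fingers": 0},
    {"dp": [0, 0, 0], "delta_rot": [0, 0, 0], "fingers": 0},
  ],
)

```text
clock: 7.75
position: [0.4597, -0.2579, 0.1708]
ee_rot: [-0.001, 0.988, 0.157, -0.001]
contact_force: [-0.5, -0.7, -4.0]
width: 0.0135
gripper_force: 78.6
```

>>> servo_tool(
  moves=[
    {"dp": [0, 0, 0.015], "delta_rot": [0, 0, 0], "fingers": 0},
    {"dp": [0, 0, 0.015], "delta_rot": [0, 0, 0], "fingers": 0},
    {"dp": [0, 0, 0], "delta_rot": [0, 0, 0], "fingers": 0},
  ],
)

```text
clock: 8.05
position: [0.4602, -0.2582, 0.1658]
ee_rot: [-0.0, 0.988, 0.157, -0.0]
contact_force: [-0.3, 1.0, -3.7]
width: 0.0134
gripper_force: 78.6
```

>>> servo_tool(
  moves=[
    {"dp": [0, 0, 0.01], "delta_rot": [0, 0, 0], "fingers": 0},
    {"dp": [0, 0, 0.01], "delta_rot": [0, 0, 0], "fingers": 0},
    {"dp": [0, 0, 0.01], "delta_rot": [0, 0, 0], "fingers": 0},
    {"dp": [0, 0, 0], "delta_rot": [0, 0, 0], "fingers": 0},
  ],
)

```text
clock: 8.45
position: [0.4601, -0.2581, 0.1597]
ee_rot: [-0.0, 0.988, 0.157, -0.0]
contact_force: [0.3, 0.2, -3.1]
width: 0.0131
gripper_force: 78.6
```

Underside is about 9 mm below the peg tops with no added force, so the pegs are in the holes. Continue.

>>> servo_tool(
  moves=[
    {"dp": [0, 0, 0.01], "delta_rot": [0, 0, 0], "fingers": 0},
    {"dp": [0, 0, 0.01], "delta_rot": [0, 0, 0], "fingers": 0},
    {"dp": [0, 0, 0.01], "delta_rot": [0, 0, 0], "fingers": 0},
    {"dp": [0, 0, 0.01], "delta_rot": [0, 0, 0], "fingers": 0},
    {"dp": [0, 0, 0], "delta_rot": [0, 0, 0], "fingers": 0},
  ],
)

```text
clock: 8.95
position: [0.4601, -0.2581, 0.1516]
ee_rot: [-0.0, 0.988, 0.157, -0.0]
contact_force: [-0.3, -0.4, -4.4]
width: 0.0132
gripper_force: 78.6
```

>>> servo_tool(
  moves=[
    {"dp": [0, 0, 0.005], "delta_rot": [0, 0, 0], "fingers": 0},
    {"dp": [0, 0, 0.005], "delta_rot": [0, 0, 0], "fingers": 0},
    {"dp": [0, 0, 0], "delta_rot": [0, 0, 0], "fingers": 0},
  ],
)

```text
clock: 9.25
position: [0.4603, -0.2582, 0.1499]
ee_rot: [-0.0, 0.988, 0.157, -0.0]
contact_force: [-0.2, 0.4, -3.5]
width: 0.0134
gripper_force: 78.6
```

>>> servo_tool(
  moves=[
    {"dp": [0, 0, 0.004], "delta_rot": [0, 0, 0], "fingers": 0},
    {"dp": [0, 0, 0.003], "delta_rot": [0, 0, 0], "fingers": 0},
    {"dp": [0, 0, 0], "delta_rot": [0, 0, 0], "fingers": 0},
  ],
)

```text
clock: 9.55
position: [0.4603, -0.2583, 0.1486]
ee_rot: [0.0, 0.988, 0.157, 0.0]
contact_force: [0.6, 0.2, -4.1]
width: 0.013
gripper_force: 78.7
```

>>> servo_tool(
  moves=[
    {"dp": [0, 0, 0.002], "delta_rot": [0, 0, 0], "fingers": 0},
    {"dp": [0, 0, 0], "delta_rot": [0, 0, 0], "fingers": 0},
  ],
)

```text
clock: 9.75
position: [0.4603, -0.2584, 0.1486]
ee_rot: [0.0, 0.988, 0.157, 0.0]
contact_force: [-1.2, -0.6, 0.2]
width: 0.0129
gripper_force: 79.2
```

>>> servo_tool(
  moves=[
    {"dp": [0, 0, 0.002], "delta_rot": [0, 0, 0], "fingers": 0},
    {"dp": [0, 0, 0], "delta_rot": [0, 0, 0], "fingers": 0},
  ],
)

```text
clock: 9.95
position: [0.4603, -0.2583, 0.1485]
ee_rot: [0.0, 0.988, 0.157, 0.0]
contact_force: [-1.9, 0.9, 5.1]
width: 0.013
gripper_force: 79.9
```

```bash
python3 - <<'E'
from tray import *
s=readout.get_state(); print(s["position"],s["contact_force"],s["moment"])
for n in("wrist","side"):
    g=grab(n); print(n); tray(*g,z0=.09,c0=(.46,-.259)); save("home_%s.png"%n,g[0])
    P=cloud(*g[1:]); w=(g[1]>0)&(np.hypot(P[...,0]-.46,P[...,1]+.259)<.085)&(P[...,2]>.097)&(P[...,2]<.108)
    q=P[w]; A=np.c_[q[:,:2]-q[:,:2].mean(0),np.ones(len(q))]; print("plane",np.linalg.lstsq(A,q[:,2],rcond=None)[0].round(4),len(q))
a=cv2.imread("pics/home_wrist.png"); b=cv2.imread("pics/home_side.png")[240:360,260:390]
cv2.imwrite("pics/home.png",np.hstack([cv2.resize(a,(400,300)),cv2.resize(b,(325,300),interpolation=2)]))
E
```

```text
[ 0.46032694 -0.25833933  0.14854348] [-1.88087121  0.88556732  5.10695628] [ 0.29508304  0.30263167 -0.01932241]
wrist
fin 4032 0.1675238021903558 ((460.2091979980469, -259.28289794921875), (36.029457092285156, 13.588122367858887), 17.94612693786621)
mark 780 [ 0.5282 -0.2372  0.1028]
ring ((459.4010314941406, -259.66357421875), 78.1119155883789)
plane [0.002  0.0003 0.1021] 36245
side
fin 16 0.1665564746512352 ((447.94921875, -266.6614990234375), (7.471182346343994, 13.440482139587402), 29.137706756591797)
mark 8 [ 0.5284 -0.2363  0.1029]
ring ((457.111572265625, -261.8036193847656), 82.4668197631836)
plane [0.0008 0.0012 0.1013] 1280
```

View pics/home.png

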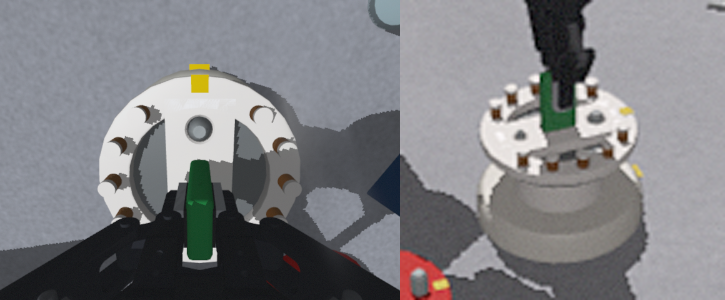

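The tray's top face is at z = 0.102, level, and pegs show in both holes (wrist (200,128); side crop (519,135) and (595,118)). It is home, so I release and retreat.

>>> servo_tool(
  moves=[
    {"dp": [0, 0, 0], "delta_rot": [0, 0, 0], "fingers": 0.5},
    {"dp": [0, 0, 0], "delta_rot": [0, 0, 0], "fingers": 0.7},
    {"dp": [0, 0, 0], "delta_rot": [0, 0, 0], "fingers": 0.7},
    {"dp": [0, 0, 0], "delta_rot": [0, 0, 0], "fingers": 0.7},
  ],
)

```text
clock: 10.45
position: [0.4604, -0.2584, 0.1476]
ee_rot: [0.0, 0.988, 0.157, 0.0]
contact_force: [-0.2, -0.6, -0.8]
width: 0.0598
gripper_force: 0.0
```

>>> servo_tool(
  moves=[
    {"dp": [0, 0, -0.05], "delta_rot": [0, 0, 0], "fingers": 0.7},
    {"dp": [0, 0, -0.1], "delta_rot": [0, 0, 0], "fingers": 0.7},
    {"dp": [0, 0, -0.2], "delta_rot": [0, 0, 0], "fingers": 0.7},
    {"dp": [0, 0, -0.2], "delta_rot": [0, 0, 0], "fingers": 0.7},
    {"dp": [0, 0, -0.1], "delta_rot": [0, 0, 0], "fingers": 0.7},
  ],
)

```text
clock: 10.95
position: [0.4615, -0.2592, 0.2823]
ee_rot: [0.002, 0.988, 0.157, 0.002]
contact_force: [0.7, 0.1, -0.4]
width: 0.0597
gripper_force: 0.0
```

>>> servo_tool(
  moves=[
    {"dp": [0, 0, 0], "delta_rot": [0, 0, 0], "fingers": 0.7},
    {"dp": [0, 0, 0], "delta_rot": [0, 0, 0], "fingers": 0.7},
  ],
)

```text
clock: 11.15
position: [0.4602, -0.2582, 0.2781]
ee_rot: [0.0, 0.988, 0.157, 0.0]
contact_force: [-0.7, 0.5, -0.2]
width: 0.0596
gripper_force: 0.0
```

```bash
python3 - <<'E'
from tray import *
s=readout.get_state(); print(s["clock"],s["position"],s["contact_force"],s["width"])
g=grab("wrist"); tray(*g,z0=.09,c0=(.46,-.259))
P=cloud(*g[1:]); w=(g[1]>0)&(np.hypot(P[...,0]-.46,P[...,1]+.259)<.085)&(P[...,2]>.097)&(P[...,2]<.108)
q=P[w]; A=np.c_[q[:,:2]-q[:,:2].mean(0),np.ones(len(q))]; print("plane",np.linalg.lstsq(A,q[:,2],rcond=None)[0].round(4),len(q))
save("end.png",grab("scene")[0])
E
```

```text
11.15 [ 0.46020945 -0.25821027  0.2780886 ] [-0.71168857  0.49441843 -0.24869949] 0.05960177980456004
fin 1032 0.16771542858558114 ((460.2199401855469, -259.35406494140625), (35.1683349609375, 12.442502975463867), 18.434133529663086)
mark 251 [ 0.5286 -0.2371  0.1028]
ring ((459.86279296875, -260.06378173828125), 77.95293426513672)
plane [ 0.001  -0.0003  0.1021] 18506
```

View pics/end.png

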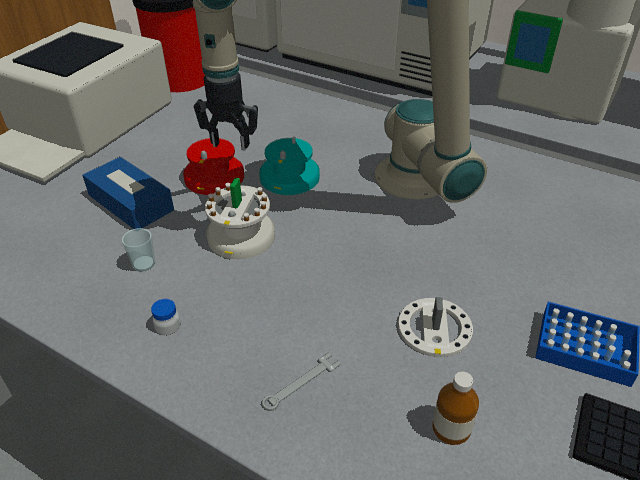

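The tray sits flush on the cream turntable at (238,210). The spare tray at (435,325) and the other loose things haven't moved, and the gripper is clear.

```bash
python3 -c "from rig import manip; print(manip.sign_off())"
```

```text
the job is handed in; nothing more can be done
None
```

The full tray is seated flush on the cream turntable with both pegs through their holes (wide peg in the wide hole) and the gripper clear; the job was handed in at about 11 s on the robot clock, and the result of the judging was not shown.

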